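# Jack up the front of the milling surveyor and hold it

### The arm

A 6-joint arm with a two-finger parallel gripper is mounted at the origin on a cart in front of the work surface, level with it; the furniture and walls round the work are solid. World frame = base frame: x ahead of the robot, y to its left, z up, the work surface at z = 0. Lengths are in m, angles in rad, forces in N, time in s.
With the tool pointing down it reaches from about 0.375 to 0.825 m from the base axis. Payload 5.5 kg.
Tool frame: the origin (TCP) lies at the very end of the fingers, on their centre line; the grasp point (between the pads) lies 19 mm behind it; z points along the fingers, y is the line along which they close (so a half turn about z gives the same grasp; the last joint's range is limited). The gripper opens to 85 mm and grips with 20 to 120 N. Pads are 22 mm wide; open, the fingers measure 114 mm over their backs; the gripper's body (76 mm by 85 mm) begins 54 mm behind the grasp point. The pads swing forward as they close: fully open they stand 13 mm farther back than shut.
Start: joints at [1.118, 0.314, -0.047, 1.21, 0, 1.571], TCP at [0.262, 0.54, 0.231] pointing down, gripper open.
Joint ranges: [-2.67, 2.67], [-0.69, 1.73], [-1.03, 1.25], [-2.08, 2.16], [-1.42, 1.45], [-3.14, 3.14]. Speed limits (rad/s): [2.39, 2.39, 3.01, 3.14, 3.14, 3.14].

### API

Orientations are given as a unit quaternion [x, y, z, w].
In Python, from plant import arm gives the robot as it stands. The module is installed in compiled form; this text tells all that it offers. Calls block until the motion is done:
- arm.move_to(position, orientation): joint-space move of the TCP to a pose.
- arm.servo_line(position, ori=None, velocity=0.15): straight line of the TCP; ori=None keeps the orientation; velocity is the mean speed in m/s.
- arm.move_j(angles): joint-space move.
- arm.set_gripper(opening, effort=None): finger opening in m; effort is the grip in N (None keeps the last); returns when the fingers have stopped.
- arm.wait(seconds).
- arm.solve_ik(position, orientation): joint angles nearest the present ones, or None.
- arm.read_state(): the state.
- arm.capture(name): name is "side" or "top"; returns a dict with "frame" (420x560x3 uint8, red, green, blue), "K" (3x3 intrinsics, pixels), "R" (3x3) and "t" (3): a world point X has camera coordinates R X + t. Camera axes: x right, y down, z forward; pixel columns grow to the right and rows downward; lengths in m; the calibration is good to about 2 mm. A picture is of the moment at which its call begins. There is no depth.
A pose or a line that the arm cannot do raises arm.PlanningError and nothing moves.
- arm.job_done(): hands the job in; it is judged then, once.
The state is a dict: "t": time; "joints": joint angles; "qd": joint speeds; "joint_torque": joint torques, N m; "position": TCP position; "ee_rot": TCP orientation; "contact_force": force on the tool from outside, world axes, zero at the start; "torque": the same for the moment, N m; "grip_width": finger opening in m; "grasp_force": force on a finger pad.
Only numpy, scipy, OpenCV 4.12 (cv2) and the standard library are available. Lean on these libraries where they do the work, as an engineer would, in place of code of your own. Each camera call takes 0.05 s, during which the arm holds its last target. There are 200 camera calls.

### The job

The surveyor needs new front feet: stand the fallen red toe jack upright, set it on the bench with its toe centred under the surveyor's marked yellow lift point, let go, then press its pump lever all the way down with the fingers so that the front feet rise clear of the bench. Finish while still holding the lever down, because it springs back when released; do not push or lift the surveyor itself, and leave everything else where it is.

Things in the scene. Friction and masses are not known exactly. Their poses are not given: they have to be found in the camera images.
- toe_jack: Red toe jack, 0.7 kg. Origin: centre of its base's underside; z up the column, x to the toe, lever at -x. Steel base x -62 to 62, 48 wide (y), 8 thick; column 40 (x) by 43 (y); pump block behind it, x -45 to -20, to z 53 mm. Starts lying flat on its left side: own y down, own z level and roughly to the robot's left, own x roughly away from the robot, origin 24 mm above the bench.
- jack_head (a point): Centre of the jack's red flat-sided head, the place to grip it: 44 mm (jack's x) by 48 mm (jack's y), from z 89 to 114 mm in the jack's frame (this point: 0, 0, 101 mm); a cap and bolt stand above it to z 121 mm. Axes as the jack's. The sides of head and base are flush in y.
- toe_pad (a point): Centre of the top of the dark round saddle (25 mm wide) on the jack's steel toe: x 46, y 0, z 20 mm in the jack's frame with the lever up. The toe is 26 mm wide, ends at x 62 mm just above the base plate (column front at x 22 to 28), and rises straight up 20 mm over a full stroke of the lever (28.6 mm per rad).
- jack_lever (a joint): Pump lever, rad: 0 = up (rest, slanting back and 35 degrees above level), 0.70 = fully down on its stop (5 degrees below level). One full stroke does the whole lift. Spring and load push it up again when let go (1 to 3 N at the grip from the spring, 4 to 9 N with the surveyor on the toe). Pivot at x -34, y 0, z 60 mm in the jack's frame, axis along y.
- lever_grip (a point): Point on the axis of the lever's black rubber grip (16 mm thick), 80 mm from the pivot; the grip runs from 50 to 108 mm from the pivot. Lever up: x -100, z 106 mm in the jack's frame; fully down: x -114, z 53 mm.
- surveyor_stand: Dental milling surveyor: white base 130 mm deep, 160 wide, 32 to 65 mm above the bench on four feet; column at the rear, arm and spindle to 330 mm, plaster cast on the model table. Origin on the bench under its middle; -x is its front (edge at -65 mm), facing the robot. Rear feet stand in cups fixed to the bench; front feet (28 mm wide, at x -48, y +-58 mm) just rest.
- lift_point (a point): Marked lift point: centre of the underside of the yellow pad (34x34 mm) under the middle of the surveyor's front edge, below a yellow plate with a black arrow; 30 mm above the bench with the surveyor down, 17 mm behind the front edge. Axes as those of the surveyor (x to its rear).
- surveyor (a joint): Tilt of the surveyor about its rear feet, rad: 0 = all four feet down; grows as the front rises (10 mm at the lift point is 0.104, what a full stroke gives). The load on the lift point is 8 to 13 N.
- articulator_1: Bystander: brass-coloured articulator with casts, 115x86x118 mm; origin at the centre of its underside.
- green_bowl: Bystander: green rubber bowl, 112 mm wide, 62 mm high; origin at the centre of its underside.
- spotted_mug: Bystander: white mug with grey spots, 82x114x91 mm; origin at the centre of its underside.
- red_jar: Bystander: small jar with a red lid, 36 mm wide, 41 mm high; origin at the centre of its underside.
- green_jar: Bystander: small jar with a green lid, 42 mm wide, 47 mm high; origin at the centre of its underside.
- wax_tin_1: Bystander: red tin, 73x108x27 mm; origin at the centre of its underside.
- bur_stand: Bystander: wooden bur block with coloured burs, 42x85x55 mm; origin at the centre of its underside.
- plaster_cast: Bystander: cream plaster jaw cast, 59x65x29 mm, lying between the jaws on the surveyor's model table, 94 mm above the bench; origin at the centre of its underside.

How it is judged:
On the way, in this order (a step that is already met when the one before it is completed fails the run):
1. the jack has been turned upright (angle between toe_jack's own z axis and vertical below 0.2 rad), for 0.1 s.
2. the jack stands on the bench with its toe under the lift point, let go, the lever still up (angle between toe_jack's own z axis and vertical below 0.12 rad and horizontal distance between toe_pad and lift_point below 0.012 m and height (world z) of toe_jack below 0.004 m and value of joint jack_lever below 0.2 rad and contact force between the fingers and toe_jack below 0.5 N), for 0.2 s.
At the end, for the whole second after the job is handed in: Jack upright on the bench (within 0.12 rad), toe within 12 mm of the lift point seen from above; lever held down by the fingers (over 0.60 of 0.70 rad); surveyor front up at least 6 mm at the lift point (0.06 rad), still, carried by the jack (over 3 N), not touched by the robot (angle between toe_jack's own z axis and vertical below 0.12 rad and horizontal distance between toe_pad and lift_point below 0.012 m and height (world z) of toe_jack below 0.006 m and value of joint jack_lever above 0.6 rad and value of joint surveyor above 0.06 rad and velocity of joint surveyor below 0.05 rad/s and contact force between toe_jack and surveyor_stand above 3 N and contact force between the fingers and toe_jack above 1 N and contact force between each of the arm, the fingers and surveyor_stand below 0.5 N); the arm keeps its last pose, push and grip.
It fails at once if the robot pushes or lifts the surveyor itself (over 5 N) (contact force between any of the arm, the fingers and surveyor_stand above 5 N).
It fails at once if a bystander is moved more than 30 mm (distance of any of articulator_1, green_bowl, spotted_mug, red_jar, green_jar, wax_tin_1, bur_stand, plaster_cast from where it was at the start of the episode above 0.03 m).
It also fails if it takes over 67 s, if anything falls off the work surface, if the arm or the gripper's body presses on something with over 40 N, if the wrist force passes 120 N, or if a joint passes its speed limit or range.

## Working session

There is one attempt and no reset: what is moved stays moved. The work goes in short steps, each a Python script; the robot and the scene stay as the last script left them, time stands still between calls to the robot, and variables do not carry over. Pictures are saved under pics/ and viewed, at most 10 in all, crops included, and the job is handed in when it is done.

```bash
mkdir -p pics
cat > h.py <<'E'
import numpy as np, cv2
from scipy.spatial.transform import Rotation as Rn
from plant import arm
def snap(cam,name,crop=None,s=1.4):
    c=arm.capture(cam); np.savez(f'pics/{name}.npz',**{k:np.array(c[k]) for k in ('frame','K','R','t')})
    f=c['frame'][:,:,::-1]
    if crop: x0,y0,x1,y1=crop; f=f[y0:y1,x0:x1]
    cv2.imwrite(f'pics/{name}.png',cv2.resize(f,None,fx=s,fy=s,interpolation=cv2.INTER_CUBIC))
    return c
def load(n): return dict(np.load(f'pics/{n}.npz'))
def ray(c,u,v,z):
    d=c['R'].T@np.linalg.inv(c['K'])@np.array([u,v,1.]); o=-c['R'].T@c['t']
    return o+d*(z-o[2])/d[2]
def proj(c,X):
    p=c['K']@(c['R']@np.asarray(X,float)+c['t']); return p[:2]/p[2]
E
python3 - <<'E'
from h import *
for n in('side','top'):
    c=snap(n,n+'0'); print(n,-c['R'].T@c['t'],c['R'][2],c['K'][0,0])
E
```

```text
side [ 0.13010024 -1.32727916  0.70426742] [ 0.25459704  0.88032347 -0.40026359] 529.1049456719453
top [0.29708368 0.05883354 1.37195083] [ 0.1602639  -0.00622878 -0.98705455] 414.98567604218493
```

View pics/side0.png

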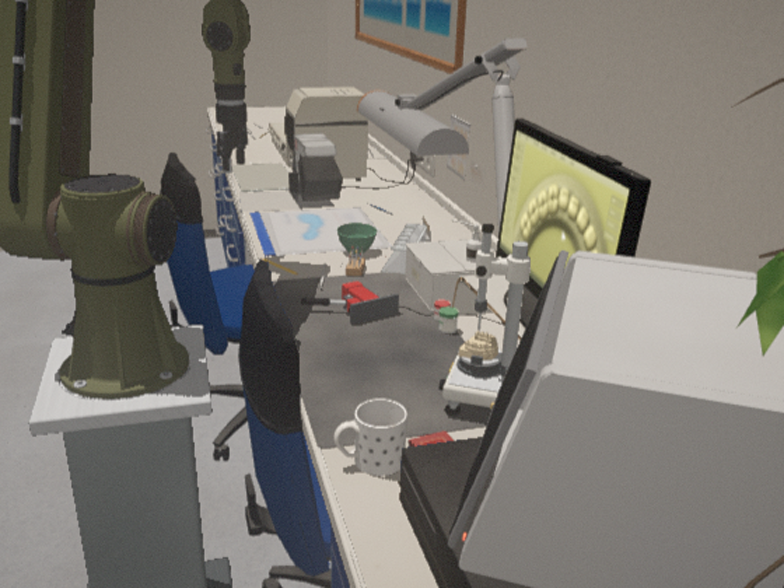

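View pics/top0.png

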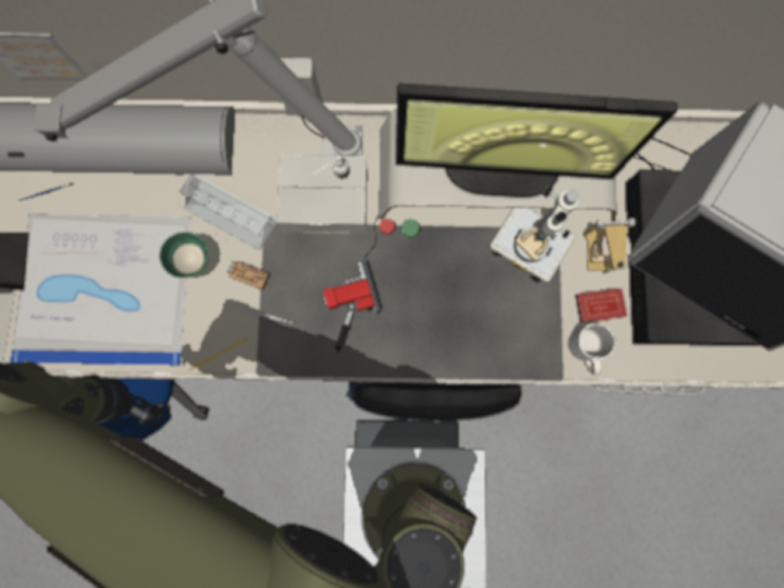

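The top view shows the jack at about (350,295), base to the right and lever pointing towards the robot. The surveyor is at about (532,245), yawed. I'll enlarge both.

Run:
```python
from h import *
a=load('top0')['frame'][:,:,::-1]; b=load('side0')['frame'][:,:,::-1]
r=lambda f,x,y,w,h,s:cv2.resize(f[y:y+h,x:x+w],None,fx=s,fy=s,interpolation=cv2.INTER_CUBIC)
# left: top jack (220,180) ; right: top surveyor(340,130)
top=np.hstack([r(a,220,180,66,75,6),r(a,345,130,66,75,6)])
bot=np.hstack([r(b,205,190,90,50,4.4),r(b,310,215,90,85,4.4)[:220]])
cv2.imwrite('pics/z1.png',top)
cv2.imwrite('pics/z2.png',np.hstack([r(b,205,190,95,80,4.2),r(b,305,230,95,80,4.2)]))
```

```text
(no output)
```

View pics/z1.png

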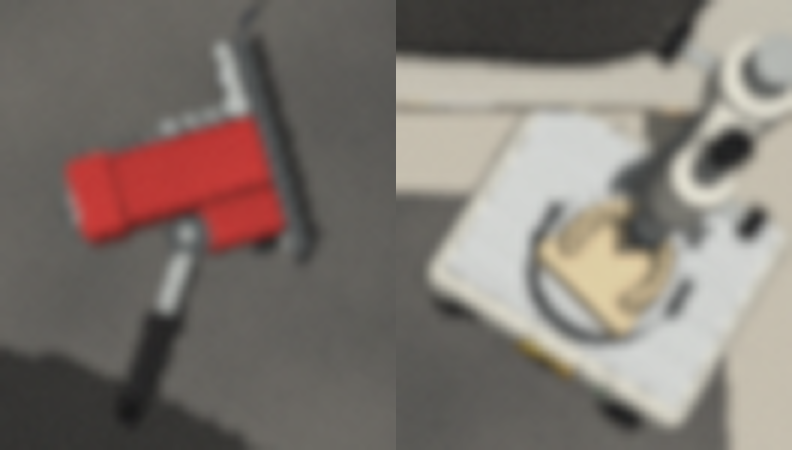

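View pics/z2.png

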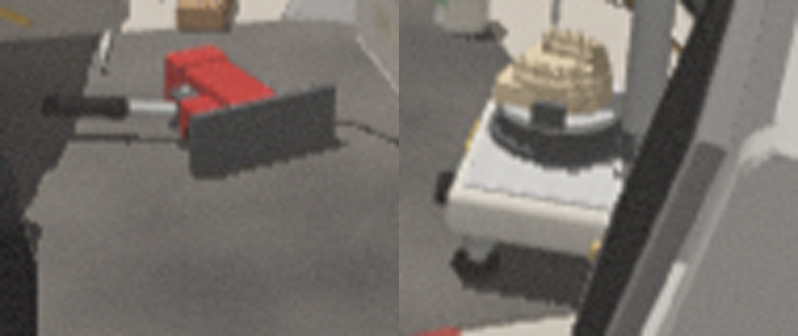

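The jack lies with its head at the left and its base edge at the right. In the top view the surveyor's front edge runs from about (430,275) to (675,425) in the zoom, with the yellow plate at (545,358). I'll fit both poses.

```bash
cat >> h.py <<'E'
from scipy.optimize import least_squares
def Rj(yaw,up=False):
    if up: return Rn.from_euler('z',yaw).as_matrix()
    c,s=np.cos(yaw),np.sin(yaw)
    return np.array([[c,0,-s],[s,0,c],[0,-1,0]])   # lying: x level, y down, z level-left
def fit(c,Pj,uv,Rf,z0,guess):
    f=lambda q:np.concatenate([proj(c,Rf(q[2])@p+[q[0],q[1],z0])-w for p,w in zip(Pj,uv)])
    return least_squares(f,guess,loss='soft_l1')
E
python3 - <<'E'
from h import *
c=load('top0'); 
uv=lambda L,x0,y0,s: [np.array([x0+a/s-.5+.5/s*0,y0+b/s-.5]) for a,b in L]
P=np.array([(22,-24,114),(22,-24,89),(-22,-24,114),(-22,-24,89),(-45,-21,53),(-45,-21,8),(-124,0,123),(62,-24,4),(-62,-24,4)])/1e3
r=fit(c,P,uv([(66,162),(106,152),(90,243),(129,231),(211,250),(285,233),(128,420),(250,38),(305,252)],220,180,6),Rj,.024,[.55,.1,.2])
print('jack',r.x,np.round(r.fun.reshape(-1,2),2).tolist()); qj=r.x
# surveyor: front top edge corners extrapolated + yellow plate
P2=np.array([(-65,80,65),(-65,-80,65),(65,80,65),(-66,0,48)])/1e3
r=fit(c,P2,uv([(427-396,268),(686-396,428),(527-396,107),(546-396,358)],345,130,6),lambda y:Rj(y,True),0,[.6,-.2,-.5])
print('surv',r.x,np.round(r.fun.reshape(-1,2),2).tolist()); qs=r.x
np.savez('q.npz',qj=qj,qs=qs)
f=c['frame'][:,:,::-1].copy(); a=cv2.resize(f[130:260,215:415],None,fx=4,fy=4,interpolation=cv2.INTER_CUBIC)
s=load('side0');b=cv2.resize(s['frame'][190:310,205:405,::-1],None,fx=4,fy=4,interpolation=cv2.INTER_CUBIC)
def dr(P,q,R,z0,col):
    for p in P:
        X=R@p+[q[0],q[1],z0]
        for im,cc,o in((a,c,(215,130)),(b,s,(205,190))):
            u=(proj(cc,X)-o+.5)*4; cv2.circle(im,tuple(int(v) for v in u),3,col,1)
box=lambda x,y,z:[np.array([i,j,k])/1e3 for i in x for j in y for k in z]
dr(box((-62,62),(-24,24),(0,8))+box((-22,22),(-24,24),(89,114))+[np.array([-.124,0,.123])],qj,Rj(qj[2]),.024,(0,255,0))
dr(box((-65,65),(-80,80),(32,65))+[np.array([-.048,.058,0]),np.array([-.048,-.058,0])],qs,Rj(qs[2],True),0,(255,0,255))
cv2.imwrite('pics/ov.png',np.vstack([a[:, :800],b])[:1000])
im=np.hstack([cv2.resize(a,(400,260)),cv2.resize(b,(400,240))[:260] if 0 else cv2.resize(b,(400,260))])
cv2.imwrite('pics/ov_top.png',a);cv2.imwrite('pics/ov_side.png',b)
E
```

```text
jack [0.51981492 0.10336067 0.29637769] [[0.01, 0.15], [0.83, -0.3], [-0.44, -0.36], [0.58, -0.49], [-0.32, 0.2], [0.8, -0.81], [-0.45, 1.96], [-1.17, -0.07], [0.09, 0.6]]
surv [ 0.62876134 -0.26309909 -0.49946686] [[-0.87, 2.21], [-0.0, -0.43], [1.06, -4.62], [-0.06, 0.49]]
```

View pics/ov_top.png

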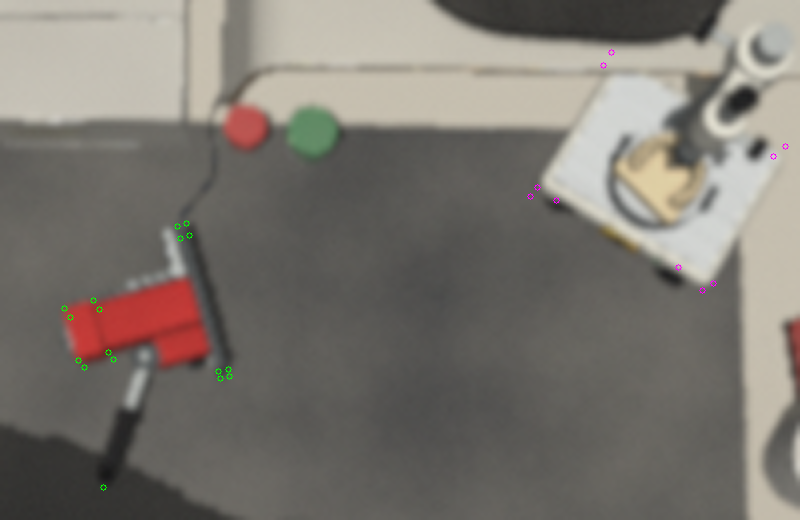

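View pics/ov_side.png

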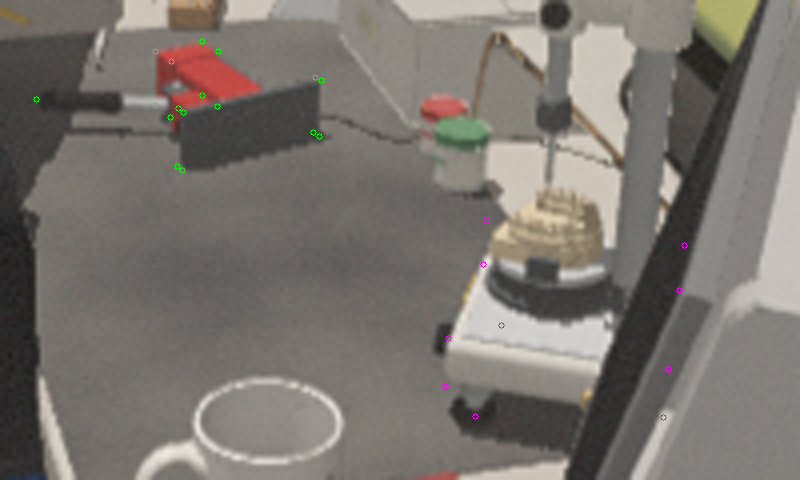

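The surveyor fit is off because its rear-left corner is not square. I'll refit it from the front edge line, the side edges and the yellow plate.

Run:
```python
from h import *
c=load('top0'); f=c['frame'].astype(float); g=f.min(2)
hsv=cv2.cvtColor(c['frame'],cv2.COLOR_RGB2HSV)
# front edge: last column-wise crossing of blue/min channel 110
pts=[]
for u in range(356,391):
    col=f[150:205,u,0]; th=125
    k=[i for i in range(54) if col[i]>=th>col[i+1]]
    if k: i=k[-1]; pts.append((u,150+i+(col[i]-th)/(col[i]-col[i+1])))
W=np.array([ray(c,u,v,.034)[:2] for u,v in pts])
ok=np.ones(len(W),bool)
for _ in range(4):
    p=np.polyfit(W[ok,1],W[ok,0],1); e=W[:,0]-np.polyval(p,W[:,1]); ok=abs(e)<.004
print('front x=%.3f*y+%.4f'%tuple(p),'yaw',-np.arctan(p[0]) ,ok.sum(),len(W),np.round(e*1e3,1).tolist())
m=(hsv[...,0]>15)&(hsv[...,0]<32)&(hsv[...,1]>120); m[:185]=0; m[196:]=0; m[:,:362]=0;m[:,378:]=0
v,u=np.nonzero(m); print('yellow',u,v, ray(c,u.mean(),v.mean(),.05))
for n in (165,170,175,180): print(n,[int(x) for x in f[n,345:365,0]],[int(x) for x in f[n,395:415,0]])
```

```text
front x=0.607*y+0.7185 yaw -0.5457865149630647 35 35 [2.1, 2.0, 1.4, 0.2, -0.4, -0.3, -0.3, -0.2, -0.1, -0.3, -1.1, -1.3, -1.0, -0.3, -0.3, -0.8, -1.8, -2.2, -0.7, -0.2, -0.5, -0.5, 0.1, 0.9, 0.9, 0.9, 1.1, 1.5, 1.5, 1.2, 0.4, -0.8, -1.3, -0.5, 0.6]
yellow [367] [188] [ 0.575777   -0.22318879  0.05      ]
165 [93, 94, 97, 97, 99, 99, 99, 100, 100, 104, 128, 165, 195, 209, 213, 213, 212, 211, 210, 210] [135, 153, 169, 177, 178, 179, 175, 158, 123, 87, 87, 122, 166, 189, 195, 196, 196, 196, 196, 197]
170 [98, 99, 100, 101, 100, 100, 106, 132, 172, 196, 201, 207, 210, 211, 210, 209, 209, 209, 210, 210] [145, 180, 202, 207, 208, 205, 193, 173, 162, 170, 189, 201, 202, 202, 199, 191, 193, 197, 197, 197]
175 [97, 99, 97, 95, 104, 144, 188, 207, 201, 194, 195, 200, 206, 207, 207, 208, 209, 209, 211, 211] [203, 206, 208, 208, 207, 209, 209, 209, 211, 213, 211, 203, 192, 191, 194, 196, 197, 198, 197, 197]
180 [98, 97, 98, 99, 98, 91, 77, 69, 71, 80, 105, 137, 167, 189, 203, 208, 206, 204, 203, 204] [206, 208, 208, 208, 208, 206, 205, 207, 200, 190, 189, 194, 197, 196, 197, 197, 197, 197, 196, 197]
```

Run:
```python
from h import *
c=load('top0'); yaw=-.546; R=Rj(yaw,True)
L=lambda u,v,z:(R.T@ray(c,u,v,z))[:2].round(4)
print('left',L(352.1,170,.034),L(355,165,.034),L(352.1,170,.065)); print('right',L(406.5,175,.065),L(403.5,180,.065)); print('yel',L(369.5,189.2,.045),L(369.5,189.2,.055))
u=375;v=None
p=np.array([.607*-.22+.7185,-.22,.034]); print('front',R.T@p)
# feet dark blobs side: front-left foot z0 approx, in zoom (455,305)->, right (622,412)
print('feet',L(345+(455-396)/6-.5,130+305/6-.5,.01),L(345+(622-396)/6-.5,130+412/6-.5,.01))
# side-view left/right-front foot bottom centre, ov_side (473,425)
s=load('side0'); print('side foot R',(R.T@ray(s,205+473/4-.5,190+420/4-.5,0))[:2])
# IK scan for grasp
qj=np.load('q.npz')['qj']; J=Rj(qj[2]); o=np.array([qj[0],qj[1],.024])
h=o+J@[0,0,.101]; print('head',h)
for lean in (20,30,40,45,50):
  for st in (0,90):
    # tool z in jack frame: y*cos(lean)-z*sin(lean); closing along jack x
    l=np.radians(lean); tz=np.array([0,np.cos(l),-np.sin(l)])
    for sg in(1,-1):
      ty=np.array([sg,0,0.]); T=np.c_[np.cross(ty,tz),ty,tz]
      for nm,Rw,P in(('lie',J,h+[0,0,.1]),('lie0',J,h),('up',Rj(qj[2],True),np.array([h[0],h[1],.101]))):
        if st: continue
        Rt=Rw@T; q=arm.solve_ik(P+Rt[:,2]*.015,Rn.from_matrix(Rt).as_quat()); print(lean,sg,nm,None if q is None else np.round(q,2))
```

```text
left [0.6389 0.1797] [0.6587 0.1802] [0.6293 0.1803]
right [0.7091 0.0226] [0.6894 0.0226]
yel [0.6103 0.0989] [0.6074 0.0997]
front [0.61415181 0.11574005 0.034     ]
feet [0.6196 0.1547] [0.6167 0.0449]
side foot R [0.62806541 0.03704926]
head [0.49031709 0.19995714 0.024     ]
20 1 lie [ 0.58  0.34 -0.35  0.98 -0.33  1.88]
20 1 lie0 [ 0.58  0.46 -0.44  0.77 -0.33  1.88]
20 1 up [-0.14  0.84 -0.18  1.42  1.02  0.63]
20 -1 lie [ 0.58  0.34 -0.35  0.98 -0.33 -1.27]
20 -1 lie0 [ 0.58  0.46 -0.44  0.77 -0.33 -1.27]
20 -1 up [-0.14  0.84 -0.18  1.42  1.02 -2.51]
30 1 lie [ 0.67  0.42 -0.3   1.06 -0.48  1.99]
30 1 lie0 [ 0.67  0.53 -0.38  0.86 -0.48  1.99]
30 1 up [-0.11  0.69 -0.27  1.21  0.92  0.86]
30 -1 lie [ 0.67  0.42 -0.3   1.06 -0.48 -1.15]
30 -1 lie0 [ 0.67  0.53 -0.38  0.86 -0.48 -1.15]
30 -1 up [-0.11  0.69 -0.27  1.21  0.92 -2.28]
40 1 lie [ 0.74  0.51 -0.24  1.16 -0.62  2.13]
40 1 lie0 [ 0.74  0.63 -0.31  0.97 -0.62  2.13]
40 1 up [-0.06  0.56 -0.34  1.06  0.8   1.05]
40 -1 lie [ 0.74  0.51 -0.24  1.16 -0.62 -1.01]
40 -1 lie0 [ 0.74  0.63 -0.31  0.97 -0.62 -1.01]
40 -1 up [-0.06  0.56 -0.34  1.06  0.8  -2.09]
45 1 lie [ 0.77  0.57 -0.21  1.22 -0.68  2.2 ]
45 1 lie0 [ 0.77  0.69 -0.27  1.04 -0.68  2.2 ]
45 1 up [-0.02  0.51 -0.36  1.01  0.74  1.13]
45 -1 lie [ 0.77  0.57 -0.21  1.22 -0.68 -0.94]
45 -1 lie0 [ 0.77  0.69 -0.27  1.04 -0.68 -0.94]
45 -1 up [-0.02  0.51 -0.36  1.01  0.74 -2.01]
50 1 lie [ 0.8   0.63 -0.17  1.29 -0.74  2.28]
50 1 lie0 [ 0.8   0.75 -0.22  1.12 -0.74  2.28]
50 1 up [ 0.01  0.46 -0.39  0.96  0.66  1.2 ]
50 -1 lie [ 0.8   0.63 -0.17  1.29 -0.74 -0.86]
50 -1 lie0 [ 0.8   0.75 -0.22  1.12 -0.74 -0.86]
50 -1 up [ 0.01  0.46 -0.39  0.96  0.66 -1.94]
```

The lift point comes out at (0.631, 0.100) in surveyor-aligned axes, with yaw −0.546. The centring cues agree within 2 mm. Next I grasp the jack with a leaned tool.

```bash
cat >> h.py <<'E'
qj=np.load('q.npz')['qj']; J=Rj(qj[2]); JU=Rj(qj[2],True)
head=np.array([qj[0],qj[1],.024])+J@[0,0,.101]
l=np.radians(40); _tz=np.array([0,np.cos(l),-np.sin(l)]); _ty=np.array([1.,0,0]); TG=np.c_[np.cross(_ty,_tz),_ty,_tz]
Q=lambda R:Rn.from_matrix(R).as_quat()
syaw=-.546; SU=Rj(syaw,True); lift=SU@[.631,.100,0]
def st(m=''):
    s=arm.read_state(); print(m,'t%.1f'%s['t'],np.round(s['position'],4),'F',np.round(s['contact_force'],1),'w%.4f g%.0f'%(s['grip_width'],s['grasp_force'])); return s
E
python3 - <<'E'
from h import *
R=J@TG; z=R[:,2]; p=head+z*.015
st(); print(lift)
arm.move_to(p-z*.13,Q(R)); arm.servo_line(p,velocity=.12); st('at')
arm.set_gripper(.02,100); st('grip')
arm.servo_line(p+[0,0,.13]); st('lifted')
R2=JU@TG; hh=np.array([head[0],head[1],.16])
arm.servo_line(hh+R2[:,2]*.015,Q(R2),velocity=.06); st('turned')
for cam in('side','top'): snap(cam,cam+'1')
a=load('side1')['frame'][110:250,180:330,::-1]; b=load('top1')['frame'][130:270,180:330,::-1]
cv2.imwrite('pics/v1.png',cv2.resize(np.hstack([a,b]),None,fx=2.6,fy=2.6,interpolation=cv2.INTER_CUBIC))
E
```

```text
t0.1 [0.2623 0.5391 0.2305] F [ 0.2 -0.1  0. ] w0.0850 g0
[ 0.59118522 -0.24220039  0.        ]
at t2.6 [0.4935 0.1914 0.013 ] F [-0.2  0.6 -0.2] w0.0855 g0
grip t3.1 [0.4935 0.1913 0.013 ] F [-0.6  2.9  4.7] w0.0428 g102
lifted t4.1 [0.4924 0.1904 0.1413] F [ 1.   0.4 -8.8] w0.0425 g102
turned t5.8 [0.487  0.2109 0.1505] F [ 0.6 -0.  -8.3] w0.0426 g103
```

View pics/v1.png

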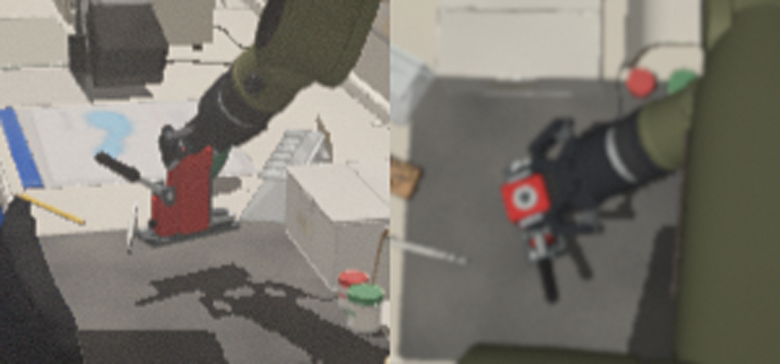

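The jack is held upright, with its column vertical in both views. I'll lower it until it touches, release it, and back off along the tool axis.

Run:
```python
from h import *
R2=JU@TG; p=np.array([head[0],head[1],.16])+R2[:,2]*.015
arm.servo_line(p-[0,0,.052]); f0=st()['contact_force'][2]
for d in np.arange(.054,.070,.0015):
    arm.servo_line(p-[0,0,d],velocity=.02); f=arm.read_state()['contact_force'][2]
    if f-f0>4: break
print(d); st('down')
arm.set_gripper(.085); st('open')
arm.servo_line(p-[0,0,d]-R2[:,2]*.13); 
arm.servo_line(p-[0,0,d]-R2[:,2]*.13+[0,0,.12],velocity=.3); st()
for cam in('side','top'): snap(cam,cam+'2')
a=load('side2')['frame'][140:250,200:310,::-1]; b=load('top2')['frame'][160:270,190:300,::-1]
cv2.imwrite('pics/v2.png',cv2.resize(np.hstack([a,b]),None,fx=3.6,fy=3.6,interpolation=cv2.INTER_CUBIC))
```

```text
t6.5 [0.4869 0.2113 0.0989] F [-0.  -1.2 -7.8] w0.0428 g103
0.061500000000000006
down t8.0 [0.4875 0.2111 0.0906] F [-0.4 -4.9  6.2] w0.0431 g104
open t8.4 [0.487  0.2111 0.0889] F [ 0.6 -0.1 -0.6] w0.0847 g0
 t10.0 [0.5159 0.1161 0.2927] F [-0.4 -0.1 -0.5] w0.0855 g0
```

View pics/v2.png

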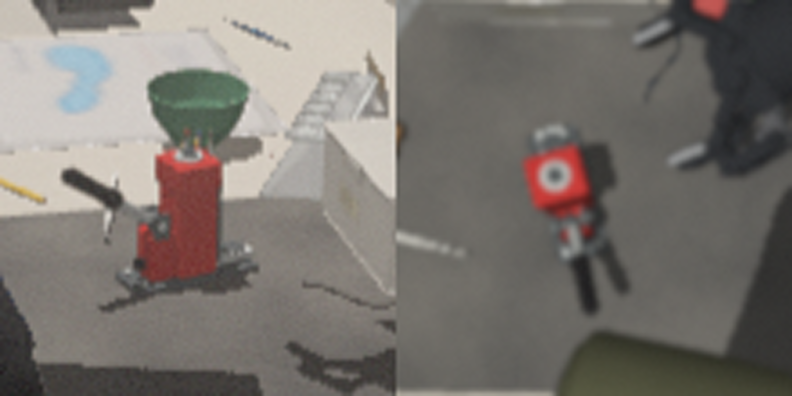

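The jack stands free, with its cap at (555,175) and lever tip at (590,310) in the right half. I'll fit its pose, regrip with the tool down across y, and carry it.

Run:
```python
from h import *
c=load('top2')
P=np.array([(0,0,121),(-124,0,123),(22,24,114),(22,-24,114),(-22,24,114),(-22,-24,114)])/1e3
uv=[np.array([190+(a-396)/3.6-.5,160+b/3.6-.5]) for a,b in[(555,175),(589,309),(526,155),(580,144),(536,210),(590,199)]]
r=fit(c,P,uv,lambda y:Rj(y,True),0,[.49,.2,.3]); print(r.x,np.round(r.fun.reshape(-1,2),2).tolist(),head)
np.save('qu.npy',r.x)
# IK checks: tool down, closing on jack y; variants
for nm,yaw,pos in(('pick',r.x[2],r.x[:2]),('place',syaw,(lift-SU@[.050,0,0])[:2]),('pre',syaw,(lift-SU@[.18,0,0])[:2]),('lev',syaw,(lift-SU@[.155,0,0])[:2])):
    for k in(1,-1):
        R=Rj(yaw,True)@np.diag([k,-k,-1.]); 
        for tilt in(0,15):
            Rt=Rj(yaw,True)@Rn.from_euler('y',-tilt,degrees=True).as_matrix()@np.diag([k,-k,-1.])
            q=arm.solve_ik([*pos,.086],Q(Rt)); print(nm,k,tilt,Rt[:,2].round(2),None if q is None else np.round(q,2))
```

```text
[0.49215009 0.1987593  0.25129508] [[0.49, -0.17], [-0.07, 2.23], [-0.4, 0.66], [-0.13, 0.12], [-0.11, -0.81], [0.24, -1.38]] [0.49031709 0.19995714 0.024     ]
pick 1 0 [ 0.  0. -1.] [ 0.38  0.29 -0.43  0.85  0.   -3.01]
pick 1 15 [ 0.25  0.06 -0.97] [ 0.41  0.1  -0.71  0.5  -0.04 -2.99]
pick -1 0 [ 0.  0. -1.] [ 0.38  0.29 -0.43  0.85  0.    0.13]
pick -1 15 [ 0.25  0.06 -0.97] [ 0.41  0.1  -0.71  0.5  -0.04  0.15]
place 1 0 [ 0.  0. -1.] [-0.38  0.39 -0.29  0.9   0.   -2.97]
place 1 15 [ 0.22 -0.13 -0.97] [-0.35  0.21 -0.58  0.52 -0.05 -2.95]
place -1 0 [ 0.  0. -1.] [-0.38  0.39 -0.29  0.9   0.    0.17]
place -1 15 [ 0.22 -0.13 -0.97] [-0.35  0.21 -0.58  0.52 -0.05  0.19]
pre 1 0 [ 0.  0. -1.] [-0.33  0.17 -0.58  0.81  0.   -2.92]
pre 1 15 [ 0.22 -0.13 -0.97] [-0.28 -0.02 -0.84  0.5  -0.07 -2.88]
pre -1 0 [ 0.  0. -1.] [-0.33  0.17 -0.58  0.81  0.    0.22]
pre -1 15 [ 0.22 -0.13 -0.97] [-0.28 -0.02 -0.84  0.5  -0.07  0.26]
lev 1 0 [ 0.  0. -1.] [-0.34  0.21 -0.53  0.83  0.   -2.93]
lev 1 15 [ 0.22 -0.13 -0.97] [-0.3   0.03 -0.79  0.5  -0.06 -2.9 ]
lev -1 0 [ 0.  0. -1.] [-0.34  0.21 -0.53  0.83  0.    0.21]
lev -1 15 [ 0.22 -0.13 -0.97] [-0.3   0.03 -0.79  0.5  -0.06  0.24]
```

```bash
cat >> h.py <<'E'
D=np.diag([-1.,1.,-1.])
org=lift-SU@[.050,0,0]
def place_view(n):
    for cam in('side','top'): snap(cam,cam+n)
    a=load('side'+n)['frame'][180:310,260:400,::-1]; b=load('top'+n)['frame'][125:255,300:440,::-1]
    cv2.imwrite(f'pics/v{n}.png',cv2.resize(np.hstack([a,b]),None,fx=2.85,fy=2.85,interpolation=cv2.INTER_CUBIC))
E
python3 - <<'E'
from h import *
R=Rj(.285,True)@D; p=np.array([.490,.199,.081])
arm.move_to(p+[0,0,.12],Q(R)); arm.servo_line(p,velocity=.1); st('at')
arm.set_gripper(.02,80); st('grip')
arm.servo_line(p+[0,0,.06]); st('lift')
RS=SU@D; pre=org-SU@[.13,0,0]
arm.move_to([pre[0],pre[1],.141],Q(RS)); st('pre')
place_view('3')
E
```

```text
at t12.2 [0.4906 0.1992 0.0817] F [ 0.1 -0.  -0.2] w0.0851 g0
grip t12.7 [0.4904 0.1995 0.0817] F [-0.8  1.1  5.2] w0.0470 g84
lift t13.2 [0.4892 0.1986 0.1398] F [-0.9 -1.2 -7.8] w0.0471 g83
pre t14.6 [ 0.4377 -0.148   0.1408] F [-0.4  0.1 -7.4] w0.0473 g84
```

View pics/v3.png

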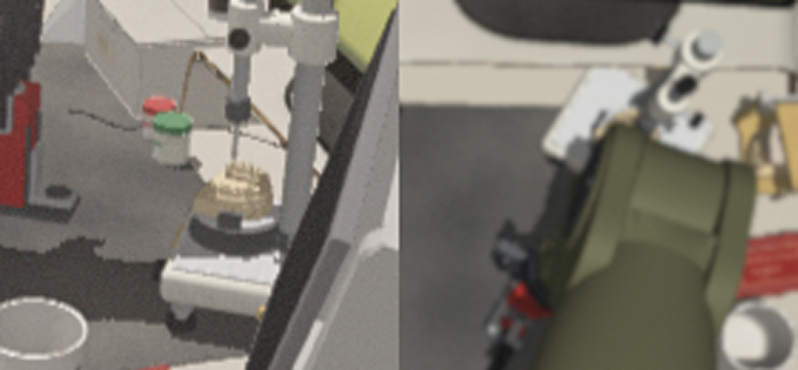

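The jack is held upright, with its dark saddle at (60,190) in the left half. I'll check the saddle's offset from the tool using the side view.

Run:
```python
from h import *
c=load('side3'); X=ray(c,260+60/2.85-.5,180+190/2.85-.5,.079); t=np.array([.4377,-.148,0])
print('saddle rel tcp in jack axes',SU.T@(X-t), 'expected .046,0'); print('expected px',((proj(c,t+SU@[.046,0,.079])-[260,180]+.5)*2.85))
```

```text
saddle rel tcp in jack axes [0.04867936 0.003137   0.079     ] expected .046,0
expected px [ 56.20424615 191.07755249]
```

Run:
```python
from h import *
tgt=lift-SU@[.053,0,0]; z=.0817+.003-.0005
pre=org-SU@[.13,0,0]
arm.servo_line([pre[0],pre[1],z+.004],velocity=.08); s=st('low')
arm.servo_line([tgt[0],tgt[1],z+.0]+SU@[-.02,0,0],velocity=.1); f0=st('near')['contact_force']
ok=True
for d in np.arange(-.016,.0001,.004):
    arm.servo_line(np.array([tgt[0],tgt[1],z])+SU@[d,0,0],velocity=.03)
    f=arm.read_state()['contact_force']
    if np.linalg.norm((f-f0)[:2])>3: print('touch',d,SU.T@(f-f0)); ok=False; break
st('in')
place_view('4')
```

```text
low t15.5 [ 0.4378 -0.1488  0.0885] F [ 1.  -0.9 -8.5] w0.0466 g84
near t16.7 [ 0.5281 -0.2039  0.084 ] F [ 0.7  0.5 -7.8] w0.0470 g84
in t18.1 [ 0.5462 -0.2148  0.0842] F [ 0.1  1.4 -7.4] w0.0469 g84
```

View pics/v4.png

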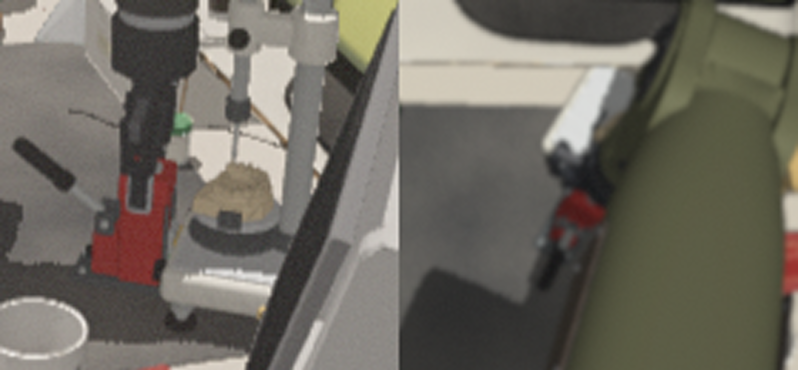

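The toe is under the front edge and nothing touched on the way in. I'll lower, release, retreat and take another look.

Run:
```python
from h import *
s=arm.read_state(); tgt=lift-SU@[.053,0,0]; f0=s['contact_force'][2]; z=.0842
while z>.078:
    z-=.001; arm.servo_line([tgt[0],tgt[1],z],velocity=.02)
    if arm.read_state()['contact_force'][2]-f0>4: break
print(z); st('down'); arm.set_gripper(.085); st('open'); arm.wait(.3)
arm.servo_line([tgt[0],tgt[1],.20],velocity=.15)
b=tgt+SU@[-.16,.12,0]; arm.move_to([b[0],b[1],.22],Q(SU@D)); st()
place_view('5')
```

```text
0.0812
down t18.9 [ 0.546  -0.2146  0.0817] F [-2.4  1.8 -1. ] w0.0470 g84
open t19.4 [ 0.5462 -0.2148  0.0815] F [-0.1  0.2  1. ] w0.0849 g0
 t21.5 [ 0.472  -0.0296  0.2198] F [-0.5 -0.3 -0.1] w0.0850 g0
```

View pics/v5.png

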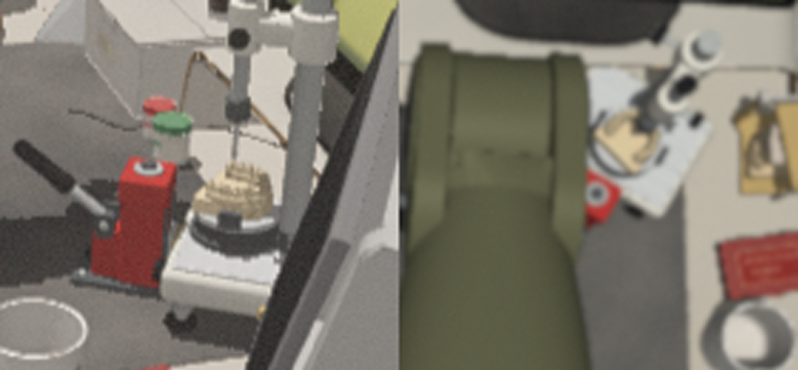

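The jack stands free with the lever up; its cap is at (597,193) in the top half and (149,166) in the side half. By my count that was the 11th picture viewed, one over the limit of 10, so I won't view any more and will work from numbers only.

Run:
```python
from h import *
for n,a in(('top5',(369.0,192.2)),('side5',(311.8,237.7))):
    X=ray(load(n),*a,.121); print(n,X,'rel lift, surveyor axes',SU.T@(X-lift),'want -.046,0 (+-.012)')
X=ray(load('side5'),260+20/2.85-.5,180+147/2.85-.5,.118); print('lever tip rel lift',SU.T@(X-lift),'expect -.053-.121')
```

```text
top5 [ 0.54772095 -0.21396641  0.121     ] rel lift, surveyor axes [-0.05180608  0.00155918  0.121     ] want -.046,0 (+-.012)
side5 [ 0.54581974 -0.2210799   0.121     ] rel lift, surveyor axes [-0.04973703 -0.00550732  0.121     ] want -.046,0 (+-.012)
lever tip rel lift [-0.16861016 -0.00026859  0.118     ] expect -.053-.121
```

The toe is 4 to 6 mm short of the lift point and less than 6 mm off laterally, inside the 12 mm tolerance and as intended for column clearance. Now I press the lever along its arc while watching the force.

```bash
cat >> h.py <<'E'
O=lift-SU@[.051,-.0,0]
def tip(th,r=.074,extra=0):
    a=np.radians(35)-th
    x=-.034-r*np.cos(a)+.008*np.sin(a); z=.060+r*np.sin(a)+.008*np.cos(a)+.009*abs(np.tan(a))
    return O+SU@[x,0,z-extra]
def rise(n0,n1,box):
    x0,y0,x1,y1=box; g=[cv2.cvtColor(load(n)['frame'],cv2.COLOR_RGB2GRAY)[y0:y1,x0:x1].astype(np.float32) for n in(n0,n1)]
    return cv2.phaseCorrelate(g[0],g[1],cv2.createHanningWindow((x1-x0,y1-y0),cv2.CV_32F))
E
python3 - <<'E'
from h import *
arm.set_gripper(0.0,40)
arm.move_to(tip(0,extra=-.05),Q(SU@D)); s=st('above')
arm.servo_line(tip(0,extra=-.004),velocity=.08); st('hover')
for th in np.arange(.0,.701,.05):
    arm.servo_line(tip(th),velocity=.05); s=arm.read_state(); F=SU.T@s['contact_force']
    print('%.2f'%th,np.round(F,1),'z err %.4f'%(s['position'][2]-tip(th)[2]))
    if F[2]>24: break
snap('side','side6'); snap('top','top6'); st('end')
print(rise('side5','side6',(320,225,365,275)))
E
```

```text
above t23.0 [ 0.4704 -0.1691  0.1652] F [-0.2 -0.7  1.2] w-0.0002 g0
hover t23.7 [ 0.471  -0.1688  0.1196] F [ 0.4 -0.1  0.4] w-0.0000 g0
0.00 [-0.2  0.2  0.5] z err 0.0001
0.05 [-0.   0.8  0.6] z err 0.0001
0.10 [0.7 0.6 1.4] z err -0.0002
0.15 [ 1.  -0.3  1.9] z err -0.0003
0.20 [ 1.  -0.3  1.4] z err -0.0002
0.25 [ 1.3 -0.3  1.1] z err -0.0002
0.30 [0.5 0.4 2.7] z err -0.0003
0.35 [0.1 0.6 2.2] z err -0.0003
0.40 [-1.1 -0.2  6.1] z err 0.0002
0.45 [ 0.1 -0.2  5.9] z err 0.0004
0.50 [0.2 0.7 5. ] z err 0.0004
0.55 [-0.1  0.2  5.4] z err 0.0004
0.60 [ 0.  -0.4  6. ] z err 0.0003
0.65 [-1.  -0.2  8. ] z err 0.0004
0.70 [-0.1 -0.2  7. ] z err 0.0004
end t27.6 [ 0.4551 -0.1594  0.0627] F [-1.3  0.8  7. ] w-0.0002 g4
((3.960024949132567, -1.689151194938919), 0.6975741373697917)
```

The load was picked up at mid-stroke, as expected. I'll press on in small steps until the stop pushes back.

Run:
```python
from h import *
for e in np.arange(.001,.0101,.001):
    arm.servo_line(tip(.70,extra=e),velocity=.02); arm.wait(.1); s=arm.read_state(); F=SU.T@s['contact_force']
    print('%.3f'%e,np.round(F,1),'z %.4f'%s['position'][2])
    if F[2]>14: break
arm.wait(.4); s=st('hold'); snap('side','side7'); snap('top','top7')
print(rise('side5','side7',(320,225,365,275)),rise('side6','side7',(320,225,365,275)))
# jack motion in side view: red head region; expected cast shift for 0.104 rad tilt about rear feet
c=load('side7'); X=np.array([-.03,0,.11]); piv=np.array([.048,0,0]); so=SU@[.631+.048,.1,0]
Y=piv+Rn.from_euler('y',.104).as_matrix()@(X-piv); print('expected cast shift',proj(c,so+SU@Y)-proj(c,so+SU@X))
for n in('side5','side7'):
    f=load(n)['frame'].astype(int)[225:290,285:325]; m=(f[...,0]>110)&(f[...,1]<70); v,u=np.nonzero(m); print(n,u.mean()+285,u.max()+285,v.min()+225,v.max()+225,m.sum())
```

```text
0.001 [-1.5  0.3  7.3] z 0.0618
0.002 [-2.5  0.  12.7] z 0.0612
0.003 [-4.6  0.5 17.8] z 0.0607
hold t29.0 [ 0.4552 -0.1594  0.0608] F [-5.4  1.3 18.2] w0.0003 g9
((4.3009695012195195, -1.9404246867745307), 0.7054750730726455) ((0.6460471390493616, -0.07683344462033048), 0.962713649696774)
expected cast shift [ 5.00249424 -2.00104411]
side5 306.8243451463791 321 238 280 649
side7 307.4447513812155 321 236 280 724
```

The lever is on its stop: force rose sharply to 18 N. The cast's image shift of (4.3, −1.9) px compares with (5.0, −2.0) px predicted for a full lift. The jack has not moved measurably, so I'm handing in.

Run:
```python
from h import *
print(arm.job_done()); st()
```

```text
the job is handed in; nothing more can be done
None
the job is handed in; nothing more can be done
```

I handed the job in with the jack upright under the lift point, the lever held on its stop at about 18 N and the surveyor's front raised by roughly 0.09 rad (image estimate); no verdict was returned, and I viewed 11 pictures, one over the limit of 10.

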